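Slide the drive-unit tray home, then hold a spread circlip at its axle groove

ROBOT

A 6-joint arm with a two-finger parallel gripper is mounted at the origin on the work surface. World frame = base frame: x ahead of the robot, y to its left, z up, the work surface at z = 0. Lengths are in mm, angles in rad, forces in N, time in s.
With the tool pointing down it reaches from about 400 to 825 mm from the base axis. Payload 7 kg.
Tool frame: the origin (TCP) lies at the very end of the fingers, on their centre line; the grasp point (between the pads) lies 19 mm behind it; z points along the fingers, y is the direction in which the jaws open and shut (so a half turn about z gives the same grasp; the last joint's range is limited). The gripper opens to 88 mm and grips with 3 to 60 N. Pads are 19 mm wide; open, the fingers measure 130 mm over their backs; the gripper's body (78 mm by 193 mm) begins 47 mm behind the grasp point.
Start: joints at [-0.907, 0.359, 0.012, 0, -1.224, -0.288], TCP at [247.709, -627.882, 226.561] pointing down, gripper open.
Joint ranges: [-3.07, 3.07], [-1.43, 2.12], [-1.02, 1.25], [-3.03, 1.67], [-3.05, -0], [-3.03, 3.03]. Speed limits (rad/s): [2.39, 2.39, 3.01, 3.14, 3.14, 3.14].

INTERFACE

Orientations are given as a unit quaternion [x, y, z, w].
In Python, from plant import bot gives the robot as it stands. Calls block until the motion is done:
- bot.move_ptp(position, orientation): joint-space move of the TCP to a pose.
- bot.line_to(position, velocity=150, ori=None): straight line of the TCP; ori=None keeps the orientation; velocity is the mean speed in mm/s.
- bot.move_joints(angles): joint-space move.
- bot.move_gripper(opening, force=None): finger opening in mm; force is the grip in N (None keeps the last); returns when the fingers have stopped.
- bot.pause(seconds).
- bot.solve_ik(position, orientation): joint angles nearest the present ones, or None.
- bot.read_state(): the state.
- bot.camera(name): name is "scene" or "top" or "wrist"; returns the picture (480x640x3 uint8, red, green, blue); there is no depth.
- bot.get_calibration(name): a dict with "fx", "fy", "cx", "cy" (pixels), "view" (4x4, takes a point from world to camera coordinates); the wrist camera has in their place "T_tool_cam" (4x4, takes a point from camera to tool coordinates, whose origin is the TCP and whose axes are the flange's). Camera axes: x right, y up, looking along -z (the intrinsics and any distortion apply to the point x, -y, -z); pixel columns grow to the right and rows downward; lengths in mm; the calibration is good to about 2 mm. A picture is of the moment at which its call begins: read the wrist's pose just before it. get_calibration takes no time and is no camera call.
A pose or a line that the arm cannot do raises bot.Unreachable and nothing moves.
- bot.close_job(): hands the job in, once; it reports no verdict.
The state is a dict: "t": time; "joint_pos": joint angles; "qvel": joint speeds; "tau": joint torques, N m; "tcp_pos": TCP position; "eef_rot": TCP orientation; "contact_force": force on the tool from outside, world axes, zero at the start; "moment": the same for the moment, N m; "width": finger opening in mm.
Only numpy, scipy, OpenCV 4.12 (cv2) and the standard library are available. Lean on these libraries where they do the work, as an engineer would, in place of code of your own. Each camera call takes 0.05 s, during which the arm holds its last target.

TASK

On this electronics lab bench, slide the tray with the blue bearing unit all the way into its slotted holder, against the green back stop. Then take the circlip pliers by their blue handles out of the black stand, squeeze the handles fully so that the brass ring on their tips is spread, and lower the ring gently over the axle stub, upright and centred, to the groove just above the hub. Finish while still holding the pliers squeezed there, with the ring spread at the groove: do not let go, and leave the bottle, the screwdriver and the beaker where they are.

Things in the scene. Friction and masses are not known exactly. Their poses are not given: they have to be found in the camera images.
- holder: Fixed floor plate (x -165 to +70, 124 wide, 6 thick, mm) with grey slotted side rails (x -20 to +65, inside 96 apart, top 24 high, lips over the tray edges), flared mouth cheeks to x -46, green back stop at x +65, 18 tall. Origin: on the bench under the centre of the seated tray; x = direction the tray slides in, z up. Seated, the tray's origin is at (0, 0, 6) with the same axes.
- tray: Loose grey tray 130 (x) x 90 x 6 mm, about 0.5 kg, lying on the holder's plate, drawn out about 90 to 105 mm and slightly askew. Origin: centre of underside; x towards the stop, z up. Built on it: handle tab and blue block 62 x 62 mm centred at x +15, top at z 26; on it the hub, 33 diameter, to z 38; groove, 21 diameter, z 38 to 45; axle stub, 24 diameter, to z 61, top 3 mm chamfered.
- tray_handle (a point): Point on the tray's black upright handle tab, 35 mm above the tray's underside, at tray x -50 mm, y 0. The tab is 14 mm thick (y), 30 mm long (x), its top 50 mm above the tray's underside; 19 mm free between it and the blue block. Pinch it from above across y.
- groove (a point): Middle of the axle groove on the axle's axis: tray x +15 mm, y 0, 41.5 mm above the tray's underside. The hub face lies 3.5 mm below this point, the stub's top 19.5 mm above it.
- stand: Fixed black stand, base 100 x 130 x 12 mm, with two uprights at y +-39 mm (16 mm wide, 68 mm high, small lips to 72 mm) that carry the pliers' cross plates; 62 mm clear between the uprights. Origin: on the bench between the uprights; z up.
- pliers: Loose circlip pliers, about 0.24 kg, upright in the stand, tips down; lift straight up. Origin: on the pivot between the steel cross plates (88 mm in y, 22 in x, 14 high), 75 mm above the bench; z up the handles, y across them (squeeze direction), x from tips to ring. A brass open ring 3 mm thick stays hooked on the tips, level, 48 mm below the origin: spread, 28 mm inside, 38 outside; relaxed, too narrow for the stub.
- pliers_grip (a point): Point between the handles at the height to squeeze, 58 mm above the pliers' origin. Handles: flat blocks 18 mm wide (x), 35 to 85 mm above the origin; over their outer faces about 54 mm relaxed, 38 mm squeezed to the stop. Their spring resists with 6 N rising to 15 N: 25 N or more of grip squeezes them fully.
- ring_center (a point): Centre of the spread ring's opening at mid-thickness: 16.5 mm in +x and 48 mm below the pliers' origin; moves rigidly with the pliers.
- lever_left (a joint): Squeeze of the pliers: 0 = handles relaxed and ring closed, 0.142 rad = handles at the stop and ring fully spread.
- bottle: Bystander: upright reagent bottle with blue cap, 52 mm diameter, 130 mm high; origin at the centre of its underside.
- screwdriver: Bystander: screwdriver with orange handle, 160 mm long, lying on the bench along its x; origin at its underside.
- beaker: Bystander: clear open beaker, 66 mm diameter, 85 mm high; origin at the centre of its underside.
Things that resemble listed ones, but are neither listed nor needed, are in the scene too. What is shaped like the pliers but orange is not meant. What is shaped like the tray but orange or red is not meant.

How it is judged:
By the outcome, as a careful person would: the job done as asked, in the order asked, and still so for the second after the job is handed in, while the arm keeps its last pose, push and grip.
It also fails if it takes over 58 s, if anything falls off the work surface, if the arm or the gripper's body presses on something with over 40 N, if the wrist force passes 120 N, or if a joint passes its speed limit or range.

## Working session

There is one attempt and no reset: what is moved stays moved. The work goes in short steps, each a Python script; the robot and the scene stay as the last script left them, time stands still between calls to the robot, and variables do not carry over. Pictures are saved under pics/ and viewed, and the job is handed in when it is done.

```bash
ls; mkdir -p pics; python3 - <<'E'
from plant import bot
import cv2, numpy as np
s=bot.read_state()
print(s)
for n in("scene","top","wrist"):
    im=bot.camera(n); cv2.imwrite(f"pics/a_{n}.png",im[:,:,::-1]); c=bot.get_calibration(n); print(n,{k:np.round(v,4).tolist() if not isinstance(v,str) else v for k,v in c.items()})
E
```

```text
pics
{'t': 0.0, 'joint_pos': array([-9.06918935e-01,  3.59367457e-01,  1.10225083e-02, -3.79118891e-04,
       -1.22407278e+00, -2.88118716e-01]), 'qvel': array([-8.30960689e-04, -1.12119114e-04,  3.05789939e-04,  3.71378355e-05,
        4.49736281e-04, -9.90561910e-04]), 'tau': array([-1.57075365e-04, -5.82728863e+01,  2.93060786e+01,  6.99712381e+00,
        7.12120032e-03, -1.60877821e-04]), 'tcp_pos': array([ 247.51715104, -627.43816838,  225.61420067]), 'eef_rot': array([-1.86712484e-01,  9.82414250e-01,  8.02247133e-04, -2.13069289e-04]), 'contact_force': array([-0.48120691,  0.84866334, -0.06806291]), 'moment': array([-0.00516058,  0.04152596, -0.01686015]), 'width': 87.54019781687151}
scene {'fx': 529.0289, 'fy': 529.0289, 'cx': 323.0489, 'cy': 244.2407, 'view': [[0.8412, 0.5407, -0.0108, -457.6972], [-0.3276, 0.5255, 0.7852, 70.1076], [0.4302, -0.6569, 0.6192, -1541.0041], [0.0, 0.0, 0.0, 1.0]]}
top {'fx': 594.6542, 'fy': 594.6542, 'cx': 314.914, 'cy': 243.0526, 'view': [[-0.0201, -0.9998, 0.0017, 41.3273], [0.9974, -0.0199, 0.0693, -537.5831], [-0.0692, 0.0031, 0.9976, -1251.7581], [0.0, 0.0, 0.0, 1.0]]}
wrist {'fx': 344.4348, 'fy': 344.4348, 'cx': 316.8733, 'cy': 240.9254, 'T_tool_cam': [[-0.0003, 0.9652, 0.2613, 69.3339], [1.0, -0.0, 0.0011, -0.3261], [0.001, 0.2613, -0.9652, -159.2298], [0.0, 0.0, 0.0, 1.0]]}
```

View pics/a_scene.png

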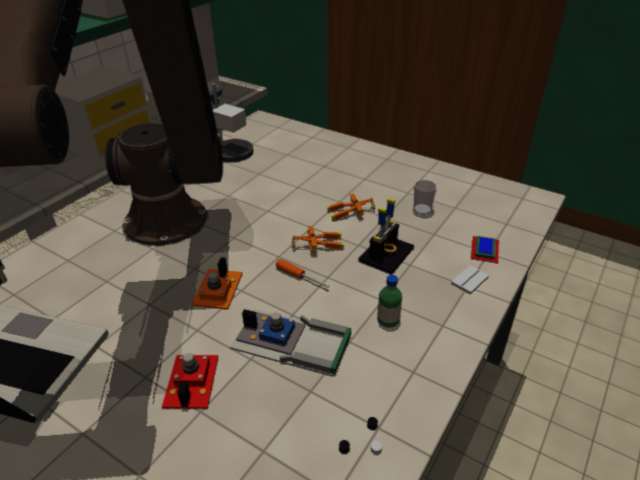

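View pics/a_top.png

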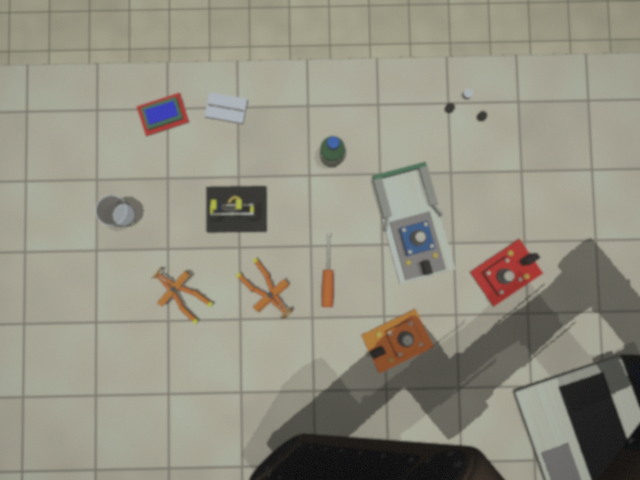

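View pics/a_wrist.png

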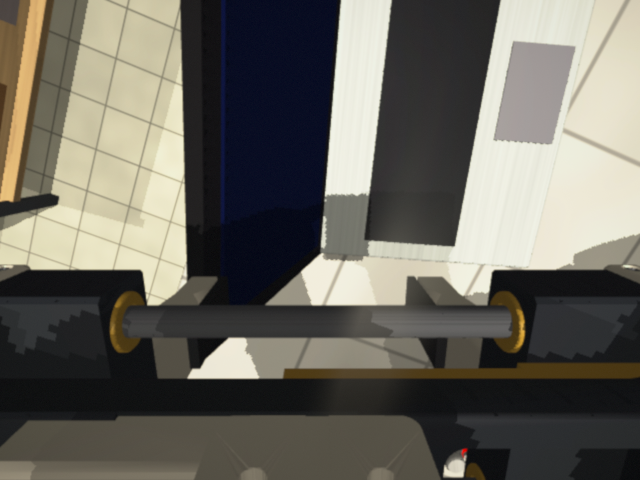

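The top view shows the blue tray at about (418,238) with its handle at (426,267), and the green stop at (400,168). The stand with the pliers is at (237,208). The orange pliers and the orange and red trays are decoys. I'll write the helpers and zoom in.

```bash
cat > h.py <<'E'
import numpy as np, cv2
from scipy.spatial.transform import Rotation as R
from plant import bot
def cam(name,st=None):
    c=bot.get_calibration(name)
    K=(c['fx'],c['fy'],c['cx'],c['cy'])
    if name=='wrist':
        T=np.eye(4);T[:3,:3]=R.from_quat(st['eef_rot']).as_matrix();T[:3,3]=st['tcp_pos']
        V=np.linalg.inv(T@np.array(c['T_tool_cam']))
    else: V=np.array(c['view'])
    return K,V
def proj(C,P):
    K,V=C;P=np.atleast_2d(P);p=P@V[:3,:3].T+V[:3,3]
    return np.c_[K[2]+K[0]*p[:,0]/-p[:,2],K[3]-K[1]*p[:,1]/-p[:,2]]
def ray(C,uv):
    K,V=C;d=np.array([(uv[0]-K[2])/K[0],-(uv[1]-K[3])/K[1],-1.])
    Rm=V[:3,:3];o=-Rm.T@V[:3,3];d=Rm.T@d;return o,d/np.linalg.norm(d)
def onz(C,uv,z):
    o,d=ray(C,uv);return o+d*(z-o[2])/d[2]
def tri(obs):
    A=np.zeros((3,3));b=np.zeros(3);rs=[ray(C,uv) for C,uv in obs]
    for o,d in rs:
        M=np.eye(3)-np.outer(d,d);A+=M;b+=M@o
    X=np.linalg.solve(A,b)
    return X,[float(np.linalg.norm((np.eye(3)-np.outer(d,d))@(X-o))) for o,d in rs]
def shot(name,fn,crop=None,k=1):
    st=bot.read_state();im=bot.camera(name)[:,:,::-1].copy()
    cv2.imwrite(f'pics/{fn}_raw.png',im);np.save(f'pics/{fn}.npy',np.r_[st['tcp_pos'],st['eef_rot']])
    return im,cam(name,st)
def load(name,fn):
    a=np.load(f'pics/{fn}.npy');return cv2.imread(f'pics/{fn}_raw.png'),cam(name,dict(tcp_pos=a[:3],eef_rot=a[3:]))
def crop(im,x0,y0,x1,y1,k,fn):
    c=cv2.resize(im[y0:y1,x0:x1],None,fx=k,fy=k,interpolation=cv2.INTER_CUBIC);cv2.imwrite(f'pics/{fn}.png',c)
def down(yaw):
    # tool z down, tool y axis (jaw) at angle yaw in world xy
    y=np.array([np.cos(yaw),np.sin(yaw),0]);z=np.array([0,0,-1.]);x=np.cross(y,z)
    return R.from_matrix(np.c_[x,y,z]).as_quat()
E
python3 - <<'E'
from h import *
T=cam('top')
for n,uv,z in [('handle',(426,267),56),('axle',(419,237),67),('stopL',(374,178),24),('stopR',(425,164),24),('stand',(237,208),12),('bottle',(332,152),60),('pliersOr1',(269,287),0),('beaker',(122,212),40),('redtray',(506,273),20)]:
    print(n,onz(T,uv,z).round())
im=cv2.imread('pics/a_top.png');crop(im,360,150,460,290,4,'c1');crop(im,195,170,280,245,8,'c2')
im=cv2.imread('pics/a_scene.png');crop(im,225,270,360,380,5,'c3');crop(im,340,180,440,280,6,'c4')
E
```

```text
handle [ 481. -198.   56.]
axle [ 543. -184.   67.]
stopL [675. -99.  24.]
stopR [ 703. -209.   24.]
stand [618. 197.  12.]
bottle [725.  -9.  60.]
pliersOr1 [447. 131.   0.]
beaker [610. 436.  40.]
redtray [ 466. -375.   20.]
```

View pics/c1.png

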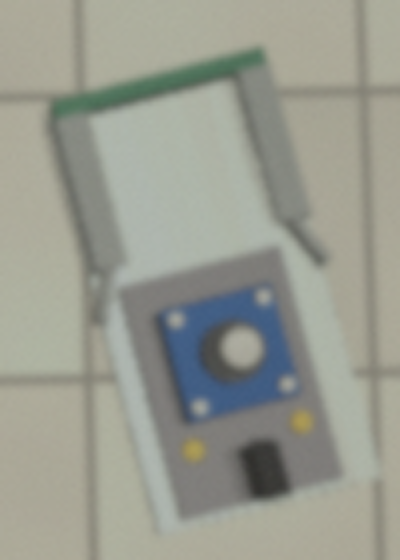

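View pics/c2.png

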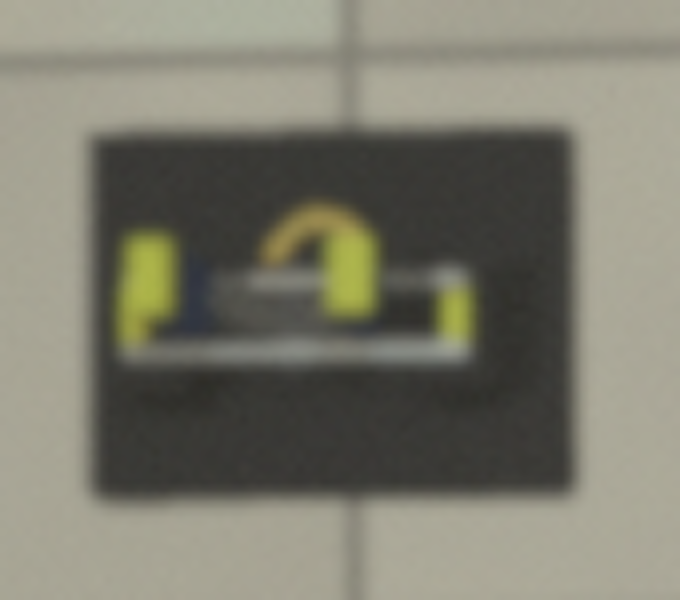

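View pics/c3.png

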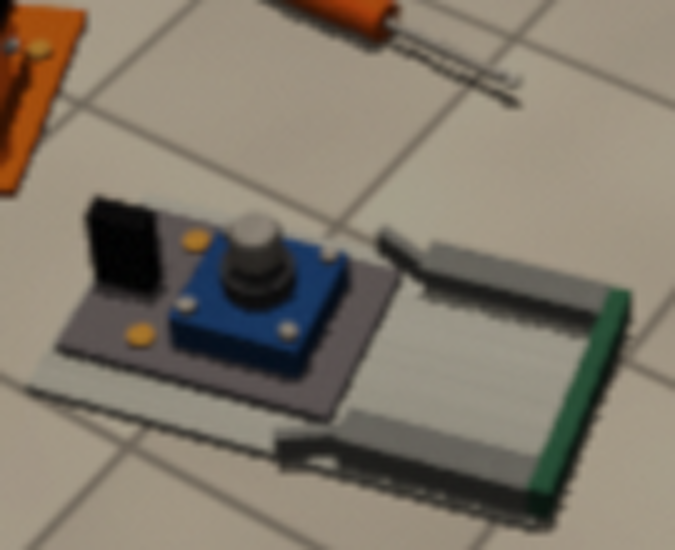

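View pics/c4.png

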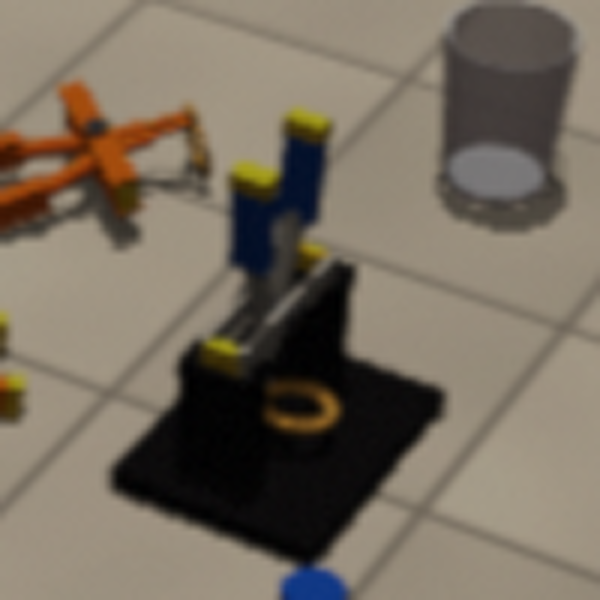

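The stop-to-tray direction is about 13° from world +x, and the stand is aligned with world +x with its ring on the +x side. Next I take two wrist views of the tray, with the camera on the +x side.

```bash
python3 - <<'E'
from h import *
a=np.deg2rad(13.5)
q=down(a-np.pi/2)
for p,o in [((500,-190,230),q),((560,-175,230),q),((481,-198,22),q),((618,197,120),down(-np.pi/2)),((618,197,120),down(np.pi/2)),((555,-155,150),down(-np.pi/2))]:
    s=bot.solve_ik(p,o);print(p,None if s is None else np.round(s,2))
bot.move_ptp((505,-190,240),q); 
im,C=shot('wrist','w1');print(bot.read_state()['t'],bot.read_state()['tcp_pos'])
bot.line_to((590,-190,240),200)
im,C=shot('wrist','w2');print(bot.read_state()['t'],bot.read_state()['tcp_pos'])
E
```

```text
(500, -190, 230) [ 0.    0.13 -0.29  0.   -1.15  1.8 ]
(560, -175, 230) [ 0.03  0.21 -0.18  0.   -1.17  1.78]
(481, -198, 22) [-0.01  0.34 -0.57  0.   -0.66  1.82]
(618, 197, 120) [ 0.61  0.4  -0.19  0.   -0.99  0.96]
(618, 197, 120) [ 0.61  0.4  -0.19  0.   -0.99 -2.18]
(555, -155, 150) [ 0.07  0.26 -0.32  0.   -1.    1.5 ]
2.0417 [ 504.87372428 -190.5176678   239.93459834]
2.6667 [ 589.59787517 -190.39716707  239.54241855]
```

View pics/w1_raw.png

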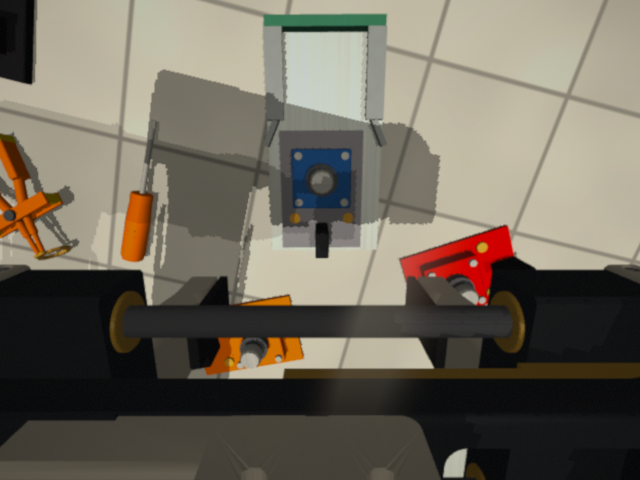

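View pics/w2_raw.png

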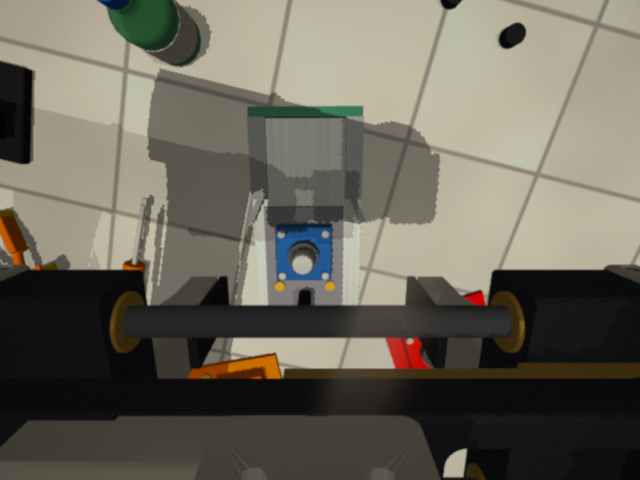

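Both wrist views show the tray, the holder and the stop. In w1 the green stop spans (264–386, 20), the handle is at (321,240) and the stub is at (321,180). I'll extract the features by mask and triangulate them.

```bash
python3 - <<'E'
from h import *
def comps(m,amin):
    n,l,s,c=cv2.connectedComponentsWithStats(m.astype(np.uint8)*255)
    return [(c[i].round(1),s[i]) for i in range(1,n) if s[i][4]>=amin]
for f in('w1','w2'):
    im,C=load('wrist',f);hsv=cv2.cvtColor(im,cv2.COLOR_BGR2HSV).astype(int)
    H,S,V=[hsv[:,:,i] for i in range(3)]
    roi=np.zeros(H.shape,bool);roi[0:262 if f=='w1' else 305,240:400]=1
    for n,m,a in [('green',(H>65)&(H<90)&(S>100),60),('blue',(H>95)&(H<125)&(S>120)&(V>50),100),('dot',(H>12)&(H<28)&(S>120)&(V>120),15)]:
        mm=m&roi
        k=comps(mm,a)
        for c,s in k: print(f,n,c,s)
        if n in('green','blue'):
            cn=max(cv2.findContours(mm.astype(np.uint8),0,1)[0],key=cv2.contourArea)
            print(' rect',cv2.boxPoints(cv2.minAreaRect(cn)).round(1).tolist())
    crop(im,240,0,400,262 if f=='w1' else 305,3 if f=='w1' else 2,'z'+f)
    if f=='w2':crop(im,240,95,380,310,3,'z'+f)
im,C=load('wrist','w1');crop(im,255,115,395,265,4,'z1')
E
```

```text
w1 green [324.1  21.7] [ 264   15  122   16 1682]
 rect [[264.0, 15.0], [385.0, 15.0], [385.0, 30.0], [264.0, 30.0]]
w1 blue [320.9 177.1] [ 292  149   59   59 2329]
 rect [[292.0, 149.0], [350.0, 149.0], [350.0, 207.0], [292.0, 207.0]]
w1 dot [296.3 217.8] [294 214   6   8  39]
w2 green [304.7 111.4] [ 248  107  114   10 1099]
 rect [[248.0, 107.0], [361.0, 107.0], [361.0, 116.0], [248.0, 116.0]]
w2 blue [303.7 250.4] [ 276  226   56   54 1858]
 rect [[276.0, 226.0], [331.0, 226.0], [331.0, 279.0], [276.0, 279.0]]
w2 dot [329.5 285.5] [325 281  10  10  77]
w2 dot [279.3 285.8] [275 282  10   9  75]
```

View pics/z1.png

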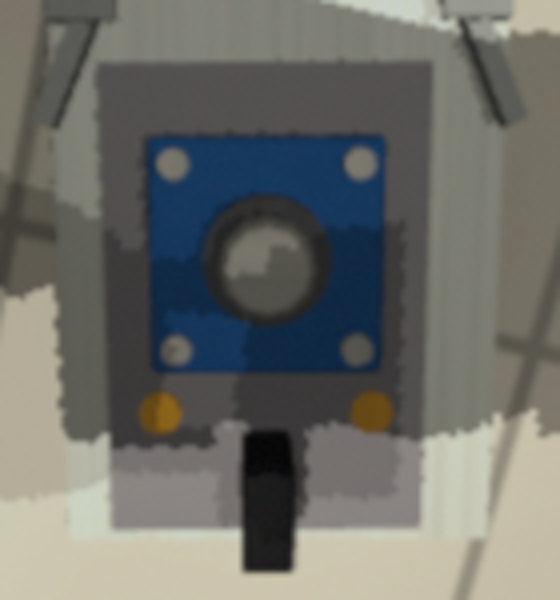

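View pics/zw2.png

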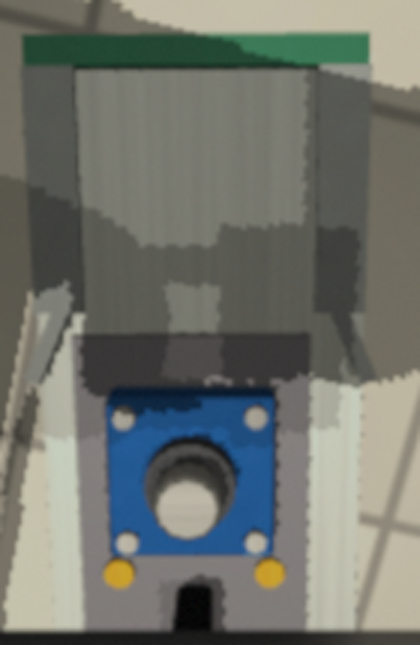

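```bash
python3 - <<'E'
from h import *
C1=load('wrist','w1')[1];C2=load('wrist','w2')[1]
pairs={'s1':((298,155.5),(281,234.2)),'s2':((345,155.5),(325.2,234.2)),'s3':((298.8,202.3),(282.2,275.9)),'s4':((344,202.3),(324.9,275.6)),
'd1':((294.8,217.7),(279.3,285.7)),'d2':((347.8,217.5),(329.5,285.5)),'gL':((264,15),(247.8,107)),'gR':((386,15),(362.4,107))}
P={k:tri([(C1,a),(C2,b)]) for k,(a,b) in pairs.items()}
for k,(X,e) in P.items():print(k,X.round(1),np.round(e,1))
Z={'s':33,'d':13,'g':24}
Q={}
for k,(a,b) in pairs.items():
    Q[k]=(onz(C1,a,Z[k[0]])+onz(C2,b,Z[k[0]]))/2;print(k,onz(C1,a,Z[k[0]]).round(1),onz(C2,b,Z[k[0]]).round(1))
h=onz(C1,(322,245.6),56);print('handle',h)
for D in(Q,{k:v[0] for k,v in P.items()}):
    c=np.mean([D[k] for k in('s1','s2','s3','s4')],0)
    fx=(D['s1']+D['s2']-D['s3']-D['s4']);ly=D['s1']+D['s3']-D['s2']-D['s4']
    print('blk c',c.round(1),'yaw',np.rad2deg([np.arctan2(fx[1],fx[0]),np.arctan2(-ly[0],ly[1])]).round(2),np.linalg.norm(fx)/2,np.linalg.norm(ly)/2)
    g=D['gL']-D['gR'];print('stop yaw',np.rad2deg(np.arctan2(-g[0],g[1])),np.linalg.norm(g),((D['gL']+D['gR'])/2).round(1))
# floor / rails: rail inner edges top z24 
E
```

```text
s1 [ 562.4 -157.6   37.2] [0.1 0.1]
s2 [ 573.5 -204.1   37.4] [0. 0.]
s3 [ 515.8 -168.8   37.3] [0. 0.]
s4 [ 526.6 -215.3   35.8] [0. 0.]
d1 [ 494.1 -167.8   15.5] [0.1 0.1]
d2 [ 508.2 -226.1   15.4] [0.2 0.2]
gL [681.6 -97.   25.5] [0. 0.]
gR [ 708.6 -210.2   25.6] [0.1 0.1]
s1 [ 562.3 -157.3   33. ] [ 561.3 -157.4   33. ]
s2 [ 573.5 -204.5   33. ] [ 572.5 -204.4   33. ]
s3 [ 515.1 -168.7   33. ] [ 514.1 -168.8   33. ]
s4 [ 526.3 -215.7   33. ] [ 525.6 -215.6   33. ]
d1 [ 493.6 -167.8   13. ] [ 493.  -167.7   13. ]
d2 [ 507.8 -226.6   13. ] [ 507.3 -226.3   13. ]
gL [682.1 -96.7  24. ] [681.7 -96.7  24. ]
gR [ 709.2 -210.4   24. ] [ 708.8 -210.2   24. ]
handle [ 480.34350281 -202.26119056   56.        ]
blk c [ 543.8 -186.5   33. ] yaw [13.45 13.51] 48.46698562002685 48.341897297389544
stop yaw 13.425338947807823 116.83940813674307 [ 695.5 -153.5   24. ]
blk c [ 544.6 -186.4   36.9] yaw [13.5  13.29] 48.09701537768217 47.81672194749917
stop yaw 13.410809715416267 116.3501343781022 [ 695.1 -153.6   25.6]
```

Measurements agree. Stop yaw is 13.42°, tray yaw is 13.5° and sits about 3 mm to +y of the holder axis. The triangulated stop height is 25 mm against 24 expected, and the handle-to-block distance is 65.5 mm against 65. I'll grasp the handle.

```bash
cat >> h.py <<'E'
YH=np.deg2rad(13.42);U=np.array([np.cos(YH),np.sin(YH)]);N=np.array([-U[1],U[0]])
def hp(u,n,z): return np.r_[U*u+N*n,z]
QH=down(YH-np.pi/2)
E
python3 - <<'E'
from h import *
bot.move_gripper(60,30)
bot.move_ptp(hp(420.6,-308,110),QH)
bot.line_to(hp(420.6,-308,23),120)
s=bot.read_state();print(s['t'],s['tcp_pos'],s['contact_force'])
bot.move_gripper(0,40)
s=bot.read_state();print(s['t'],s['width'],s['tcp_pos'],s['contact_force'],s['moment'])
shot('scene','s3');im,_=load('scene','s3');crop(im,225,250,365,380,5,'z3')
E
```

```text
4.9583 [ 481.371194   -202.0035184    23.57766442] [ 0.51236962 -0.15668566  1.1049414 ]
5.7583 13.71232683975729 [ 480.58299219 -201.8604637    23.03922453] [-0.30197266  1.07725368  1.03946494] [0.43584092 0.39918489 0.10171589]
```

View pics/z3.png

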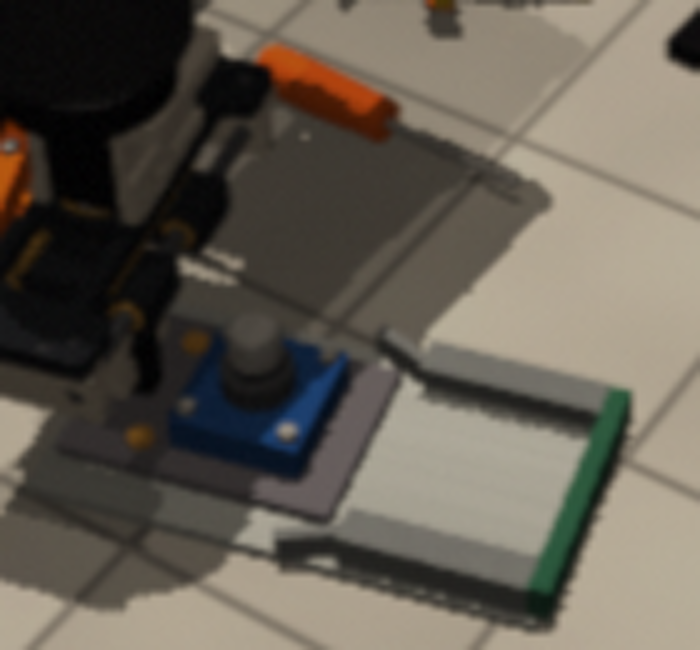

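The handle is gripped, with width 13.7 mm against the 14 mm tab. Now I centre the tray and slide it in, watching the force.

```bash
python3 - <<'E'
from h import *
f0=bot.read_state()['contact_force'][:2]
def rep():
    s=bot.read_state();p=s['tcp_pos'];f=s['contact_force'][:2]-f0
    print(round(s['t'],2),'u %.1f n %.1f z %.1f'%(U@p[:2],N@p[:2],p[2]),'fu %.1f fn %.1f'%(U@f,N@f),'w %.1f'%s['width'],s['moment'].round(2));return U@f,N@f
bot.line_to(hp(430,-310.7,23),50,QH);rep()
u=430
while u<508:
    u+=13;bot.line_to(hp(u,-310.7,23),70);a=rep()
    if abs(a[0])>25 or abs(a[1])>20:break
else:
    while u<524:
        u+=1.5;bot.line_to(hp(u,-310.7,23),25);a=rep()
        if a[0]<-14:break
im,C=shot('wrist','w4')
im,C=shot('top','t4');crop(im,360,150,460,290,4,'z4')
E
```

```text
6.15 u 428.9 n -310.5 z 22.9 fu -3.8 fn -1.5 w 13.6 [0.13 1.82 0.  ]
6.48 u 443.0 n -310.9 z 22.9 fu -0.5 fn -4.2 w 13.8 [-0.79  0.74  0.01]
6.82 u 456.0 n -310.8 z 22.9 fu -0.9 fn -4.3 w 13.8 [-0.83  0.88  0.01]
7.15 u 469.3 n -310.7 z 23.0 fu -2.2 fn -3.3 w 13.6 [-0.56  0.63  0.01]
7.48 u 482.3 n -310.7 z 23.0 fu -1.1 fn -3.3 w 13.8 [-0.42  0.55  0.02]
7.82 u 495.4 n -310.7 z 23.0 fu -0.6 fn -3.0 w 13.9 [-0.37  0.44  0.02]
8.15 u 508.4 n -310.7 z 23.0 fu 0.1 fn -3.3 w 13.9 [-0.31  0.39 -0.03]
8.4 u 508.6 n -310.7 z 22.9 fu -4.9 fn -3.6 w 13.6 [-0.8   2.13  0.07]
8.65 u 509.3 n -310.6 z 22.9 fu -7.0 fn -3.6 w 13.4 [-0.87  2.99  0.  ]
8.9 u 510.8 n -310.5 z 22.9 fu -7.0 fn -1.9 w 13.8 [-0.79  2.96  0.01]
9.15 u 512.3 n -310.5 z 22.9 fu -7.3 fn -3.1 w 13.6 [-0.78  3.01 -0.03]
9.4 u 513.8 n -310.5 z 22.9 fu -7.8 fn -2.1 w 13.8 [-0.8   2.99  0.02]
9.65 u 515.3 n -310.5 z 22.9 fu -8.2 fn -2.1 w 13.5 [-0.8   2.99 -0.02]
9.9 u 515.9 n -310.5 z 22.9 fu -10.3 fn -1.9 w 13.3 [-1.05  3.82  0.02]
10.15 u 515.8 n -310.5 z 22.9 fu -15.7 fn -1.8 w 14.0 [-1.42  5.22  0.  ]
```

View pics/w4_raw.png

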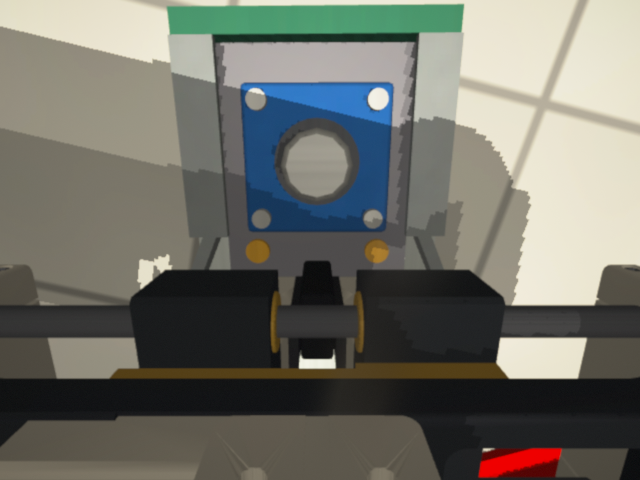

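View pics/z4.png

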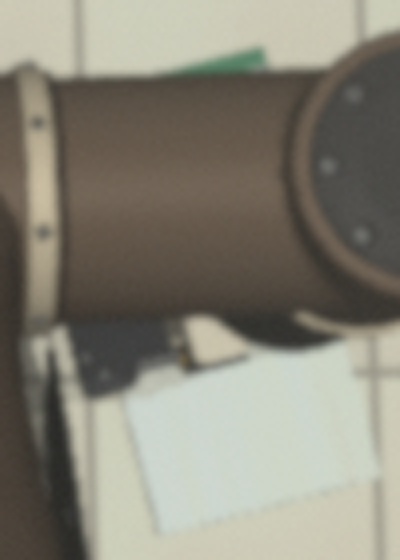

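The force climbs with no motion at u=515.8, so the tray is against the stop. In w4 the tray fills the slot up to the green bar at row ~35. I'll push slightly harder to confirm, release narrowly so the fingers clear the cheeks, and measure the stub.

```bash
python3 - <<'E'
from h import *
def rep():
    s=bot.read_state();p=s['tcp_pos'];f=s['contact_force'][:2]
    print(round(s['t'],2),'u %.1f n %.1f z %.1f'%(U@p[:2],N@p[:2],p[2]),'fu %.1f fn %.1f'%(U@f,N@f),'w %.1f'%s['width']);return U@f
u=522.5
for i in range(2):
    u+=1.5;bot.line_to(hp(u,-310.7,23),25);a=rep()
    if a<-27:break
bot.move_gripper(32,20);rep()
bot.line_to(hp(516,-310.7,23),50)
bot.line_to(hp(516,-310.7,110),200);rep()
bot.move_ptp(hp(520,-310.7,190),QH);rep()
im,C=shot('wrist','w5')
bot.line_to(hp(590,-270,190),300);rep()
im,C=shot('wrist','w6')
E
```

```text
10.56 u 516.0 n -310.4 z 22.8 fu -26.2 fn 0.1 w 13.8
10.81 u 516.1 n -310.4 z 22.7 fu -29.5 fn -0.1 w 13.6
11.38 u 525.9 n -310.5 z 22.8 fu -0.6 fn -0.2 w 32.4
12.31 u 516.2 n -310.7 z 110.7 fu -0.6 fn 0.0 w 32.2
12.72 u 520.2 n -310.6 z 190.4 fu -0.4 fn 0.1 w 32.3
13.19 u 589.9 n -268.9 z 187.4 fu -0.4 fn -0.2 w 32.2
```

View pics/w5_raw.png

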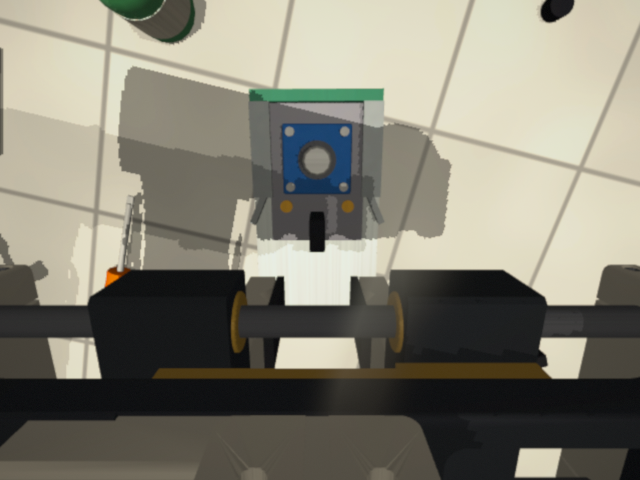

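View pics/w6_raw.png

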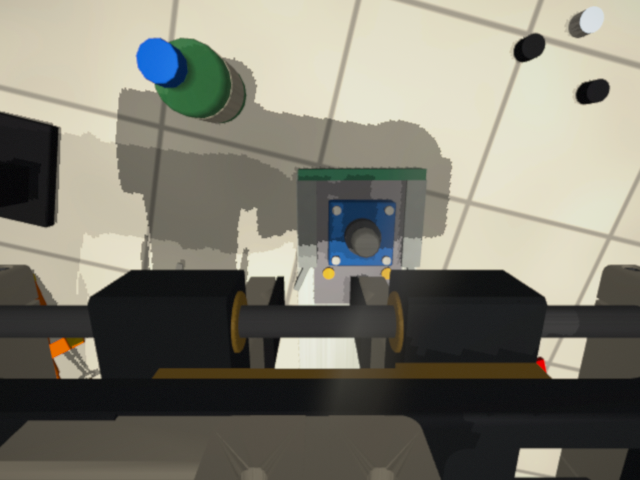

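```bash
python3 - <<'E'
from h import *
im5,_=load('wrist','w5');im6,_=load('wrist','w6');im4,_=load('wrist','w4')
crop(im5,270,110,365,255,5,'z5');crop(im6,310,185,410,285,6,'z6');crop(im4,225,60,415,270,3,'z7')
E
```

```text
(no output)
```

View pics/z5.png

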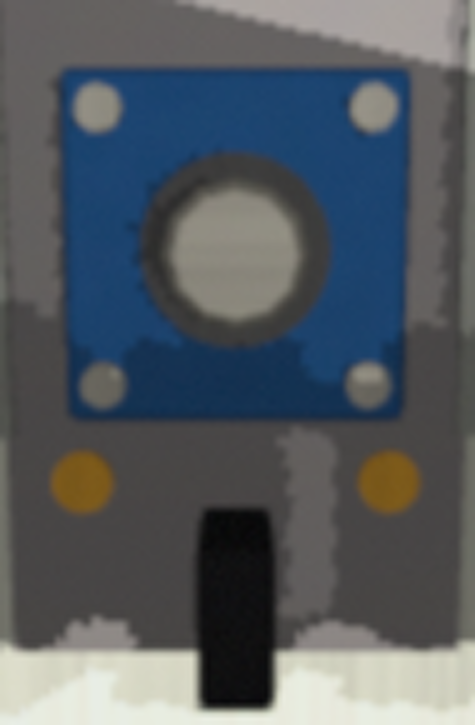

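View pics/z6.png

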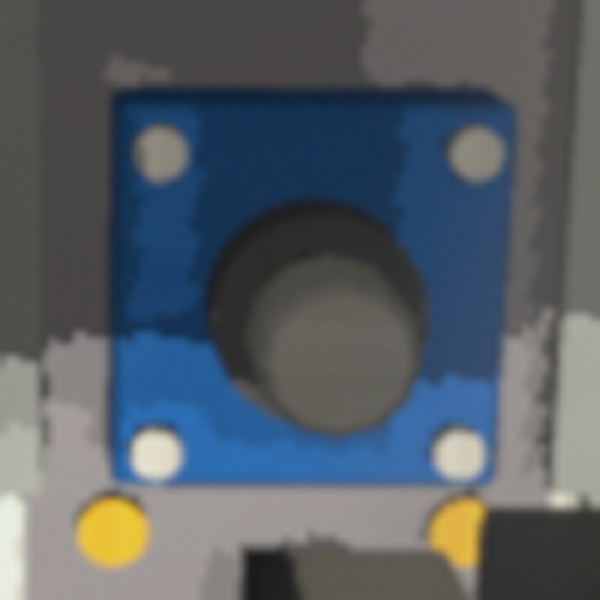

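View pics/z7.png

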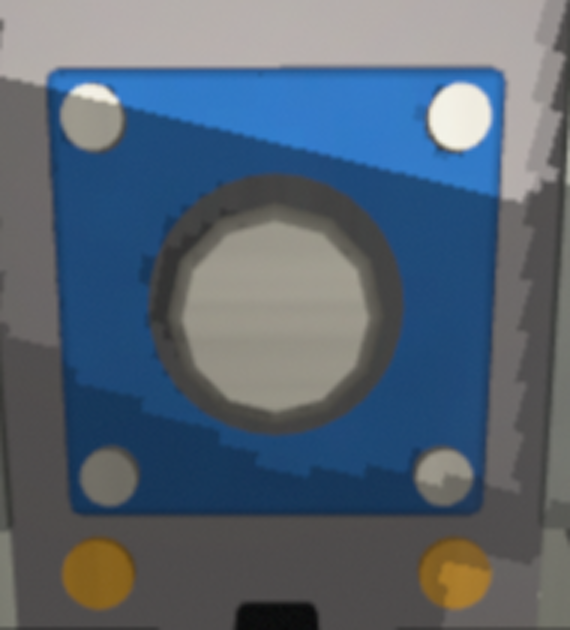

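```bash
python3 - <<'E'
from h import *
C4,C5,C6=[load('wrist',f)[1] for f in('w4','w5','w6')]
def m(p,x0,y0,k): return ((p[0]+.5)/k-.5+x0,(p[1]+.5)/k-.5+y0)
p5=[m(p,270,110,5) for p in[(96,107),(374,107),(102,386),(368,386),(235,254)]]
p6=[m(p,310,185,6) for p in[(161,153),(476,153),(157,453),(460,453),(336,347)]]
p4=[m(p,225,60,3) for p in[(92,118),(459,116),(109,476),(444,476),(277,316)]]
print('w4 pose',np.load('pics/w4.npy').round(2),'w6',np.load('pics/w6.npy').round(2))
X=[]
for a,b,c in zip(p4,p5,p6):
    x,e=tri([(C4,a),(C5,b),(C6,c)]);X.append(x);print(x.round(1),np.round(e,1), tri([(C5,b),(C6,c)])[0].round(1))
for C,p in((C4,p4),(C5,p5),(C6,p6)):
    sc=np.mean([onz(C,q,33.5) for q in p[:4]],0);st=onz(C,p[4],67)
    print('screws',sc.round(1),U@sc[:2],N@sc[:2],'stub',st.round(1),U@st[:2],N@st[:2])
E
```

```text
w4 pose [ 5.7377e+02 -1.8228e+02  2.2880e+01  9.9000e-01  1.2000e-01 -0.0000e+00
 -0.0000e+00] w6 [ 6.3618e+02 -1.2470e+02  1.8738e+02  9.9000e-01  1.2000e-01 -0.0000e+00
 -0.0000e+00]
[ 655.6 -138.5   36.5] [0.2 0.1 0.2] [ 655.7 -138.6   36.8]
[ 666.8 -185.3   35.9] [0.1 0.1 0. ] [ 666.8 -185.4   35.7]
[ 609.1 -149.7   36.8] [0.1 0.2 0.2] [ 609.  -149.8   36.5]
[ 620.  -196.6   35.7] [0.1 0.1 0.2] [ 620.  -196.6   35.7]
[ 637.8 -167.6   60. ] [0.2 0.2 0.3] [ 637.9 -167.6   60.3]
screws [ 637.7 -167.4   33.5] 581.412497236868 -310.82764493985724 stub [ 637.9 -167.5   67. ] 581.6199329476384 -310.971584827711
screws [ 637.7 -167.5   33.5] 581.4140023823384 -310.9225323774613 stub [ 638.  -167.4   67. ] 581.6951612724625 -310.9162190193027
screws [ 637.3 -168.1   33.5] 580.9149562463415 -311.4626430427917 stub [ 639.7 -166.4   67. ] 583.5907581858016 -310.3192409970264
```

The stub axis is at about (637.8, −167.5); the screw centre and the stub-top rays agree. The lone w6 stub height of 60 against 67 comes from a biased silhouette pick and a shot taken before the arm settled. I'll re-check it with settled views. Now the pliers: two settled wrist views.

```bash
python3 - <<'E'
from h import *
q=down(-np.pi/2)
bot.move_ptp((575,200,240),q);bot.move_gripper(87,30);bot.pause(.15)
shot('wrist','p1');print(bot.read_state()['t'])
bot.line_to((560,150,270),200);bot.pause(.2)
shot('wrist','p2');print(bot.read_state()['t'],bot.read_state()['tcp_pos'])
E
```

```text
15.75
16.45 [559.90141716 150.31223564 269.37116235]
```

View pics/p1_raw.png

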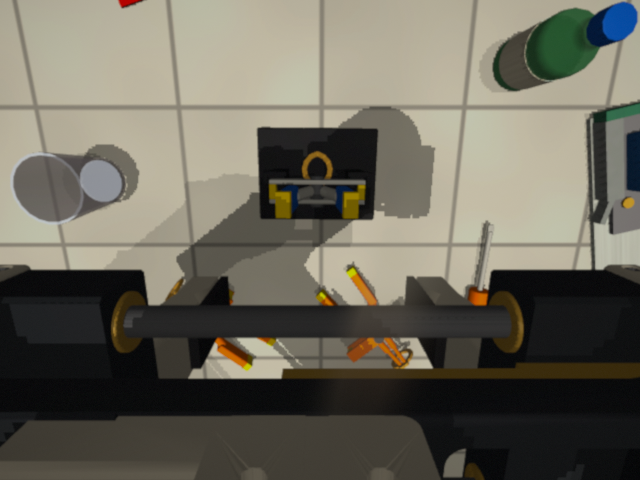

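View pics/p2_raw.png

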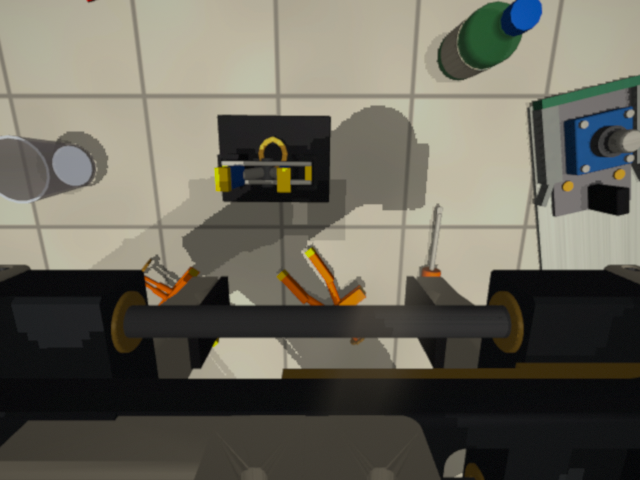

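```bash
python3 - <<'E'
from h import *
a,_=load('wrist','p1');b,_=load('wrist','p2')
crop(a,250,120,390,225,5,'y1');crop(b,205,105,340,210,5,'y2')
E
```

```text
(no output)
```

View pics/y1.png

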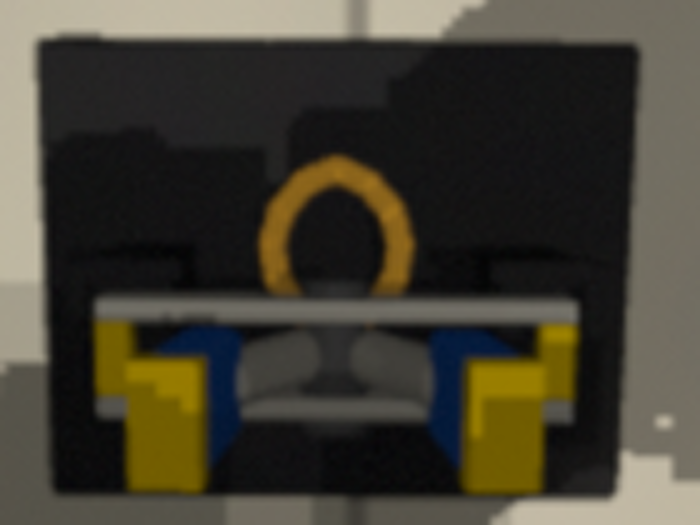

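View pics/y2.png

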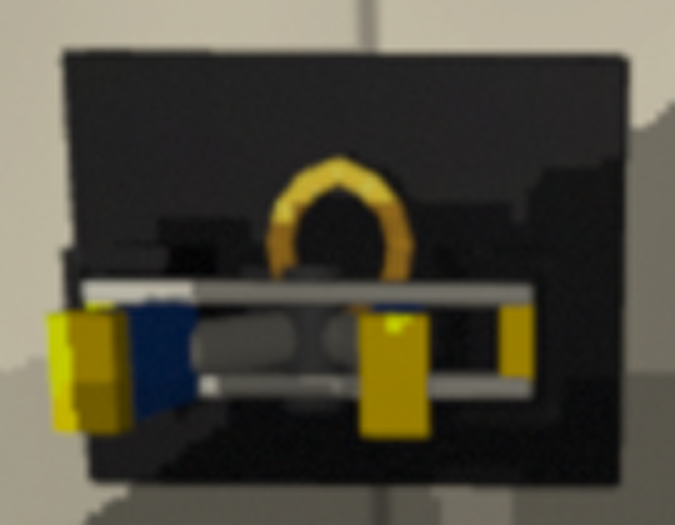

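```bash
python3 - <<'E'
from h import *
C1=load('wrist','p1')[1];C2=load('wrist','p2')[1]
def m(p,x0,y0,k): return ((p[0]+.5)/k-.5+x0,(p[1]+.5)/k-.5+y0)
D={'capL -x,+y':((127,492),(50,432)),'capR -x,+y':((465,492),(360,437)),'capR -x,-y':((545,492),(430,437)),'plate+x L':((95,300),(83,283)),'plate+x R':((578,300),(533,283)),
'plate-x L':((95,419),(83,397)),'plate-x R':((573,419),(533,397)),'ring apex':((337,155),(338,157)),'ringL':((260,245),(268,240)),'ringR':((414,245),(413,240)),
'baseTL':((38,42),(64,52)),'baseTR':((637,45),(627,57)),'baseBR':((613,495),(618,484))}
for k,(a,b) in D.items():
    X,e=tri([(C1,m(a,250,120,5)),(C2,m(b,205,105,5))]);print(k,X.round(1),np.round(e,1))
print('at z=160:')
for n,p in [('L',[(127,492),(207,492)]),('R',[(465,492),(545,492)])]:
    print(n,[onz(C1,m(q,250,120,5),160).round(1)[:2] for q in p])
print([onz(C1,m(q,250,120,5),82).round(1)[:2] for q in[(95,298),(578,298),(95,419),(573,419)]])
print([onz(C2,m(q,205,105,5),82).round(1)[:2] for q in[(83,283),(533,283),(83,397),(533,397)]])
# stub recheck in p2 : approx top px
E
```

```text
capL -x,+y [598.6 229.2 160.9] [0.1 0.1]
capR -x,+y [597.6 181.5 157.7] [0.2 0.2]
capR -x,-y [597.9 170.4 159.6] [0.2 0.2]
plate+x L [618.3 243.7  82.2] [0. 0.]
plate+x R [618.2 155.5  80.3] [0.1 0.1]
plate-x L [596.8 244.   86.2] [0.3 0.3]
plate-x R [595.9 155.6  79.3] [0.1 0.1]
ring apex [643.6 199.5  28.3] [0.1 0.1]
ringL [625.5 215.6  30.4] [0.3 0.3]
ringR [625.5 183.3  29.4] [0.3 0.3]
baseTL [667.  263.8  10. ] [0.2 0.2]
baseTR [666.3 134.7   8.2] [0. 0.]
baseBR [567.7 136.    9.8] [0.1 0.1]
at z=160:
L [array([598.2, 229.4]), array([598.2, 218.1])]
R [array([598.2, 181.6]), array([598.2, 170.3])]
[array([618.6, 243.7]), array([618.6, 155.8]), array([596.5, 244.5]), array([596.5, 155.9])]
[array([618.3, 243.7]), array([618.3, 155.5]), array([596.1, 245.3]), array([596.1, 155.6])]
```

All heights check out: caps at 160 mm, plates at 80–82 mm, ring at 29 mm. The pliers origin is at (607.3, 199.8) with yaw 0. Grasping now.

```bash
python3 - <<'E'
from h import *
q=down(-np.pi/2)
def rep(n):
    s=bot.read_state();print(n,round(s['t'],2),s['tcp_pos'].round(1),'F',s['contact_force'].round(1),'M',s['moment'].round(2),'w %.1f'%s['width']);return s
bot.move_ptp((607.3,199.8,200),q)
bot.line_to((607.3,199.8,114),120);bot.pause(.1);rep('down')
bot.move_gripper(30,45);bot.pause(.15);rep('grip')
shot('wrist','g1');shot('scene','g1s')
bot.line_to((607.3,199.8,134),60);rep('up20')
E
```

```text
down 17.89 [608.  200.1 115.3] F [ 0.9 -0.2  1.2] M [-0.13  0.22  0.  ] w 86.9
grip 18.88 [608.7 200.2 117.1] F [-3.8 -1.3 17.3] M [-0.37  1.76 -0.05] w 38.0
up20 19.47 [607.2 199.8 133.9] F [-0.5  0.5 -2.7] M [-0.09  0.13 -0.03] w 37.7
```

```bash
python3 - <<'E'
from h import *
a,_=load('scene','g1s');crop(a,320,170,460,290,5,'g2')
E
```

```text
(no output)
```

View pics/g1_raw.png

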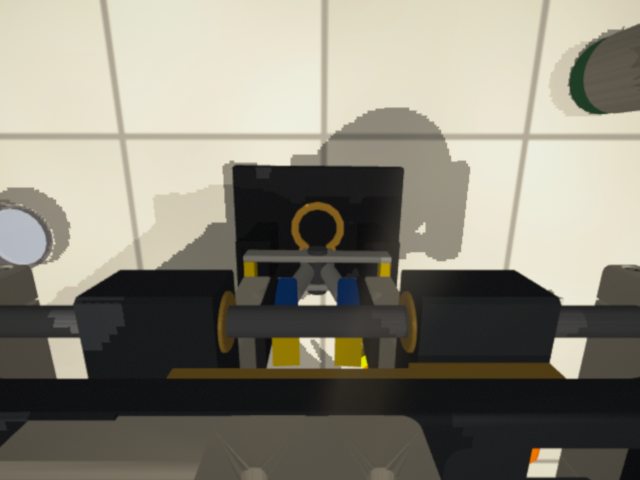

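View pics/g2.png

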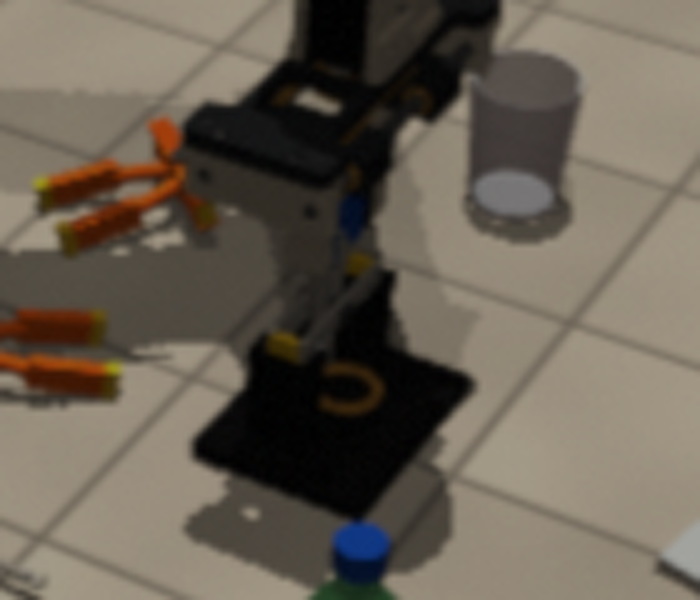

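Width is 38.0 mm, so the handles are at their stop. In g1 the ring at (318,228) is round and spread. I'll lift clear, carry it over the stub and measure the ring relative to the tool.

```bash
python3 - <<'E'
from h import *
def rep(n):
    s=bot.read_state();print(n,round(s['t'],2),s['tcp_pos'].round(1),'F',s['contact_force'].round(1),'M',s['moment'].round(2),'w %.1f'%s['width']);return s
bot.line_to((607.3,199.8,250),150)
bot.line_to((621.3,-167.5,250),200);bot.pause(.2);rep('over')
for n in('wrist','scene','top'): shot(n,'r1'+n)
im,_=load('wrist','r1wrist');cv2.imwrite('pics/r1w.png',im)
im,_=load('scene','r1scene');crop(im,230,150,430,370,3,'r1s')
E
```

```text
over 22.58 [ 621.4 -166.9  250.1] F [ 0.4  0.2 -2.2] M [-0.07  0.16 -0.  ] w 38.1
```

View pics/r1w.png

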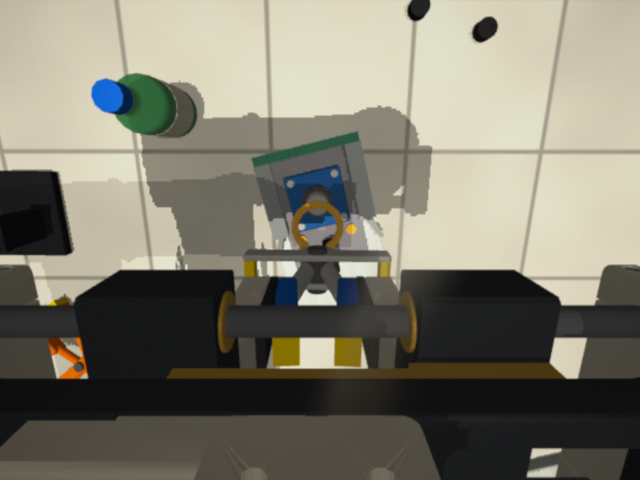

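View pics/r1s.png

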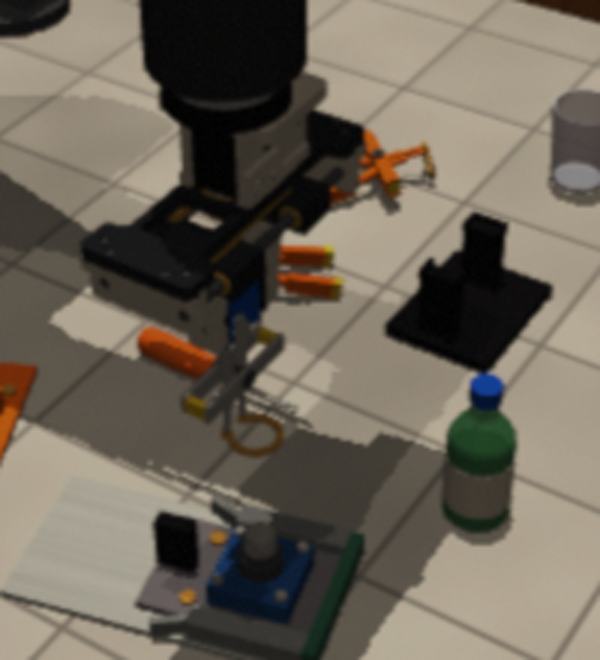

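```bash
python3 - <<'E'
from h import *
im,_=load('wrist','r1wrist');crop(im,240,140,400,300,5,'r2w')
im,_=load('scene','r1scene');crop(im,285,250,345,310,10,'r2s')
E
```

```text
(no output)
```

View pics/r2w.png

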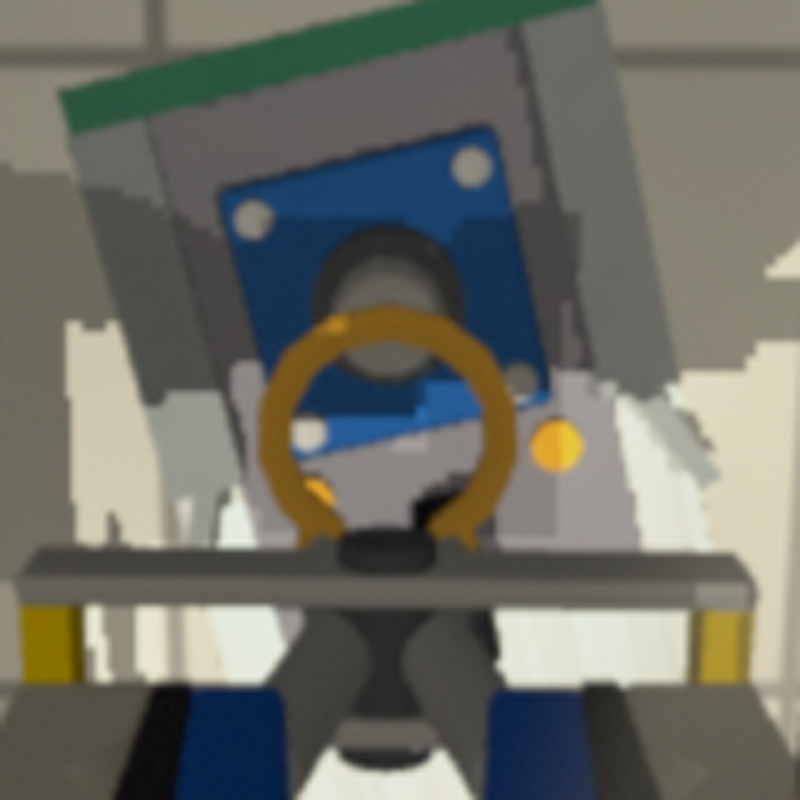

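View pics/r2s.png

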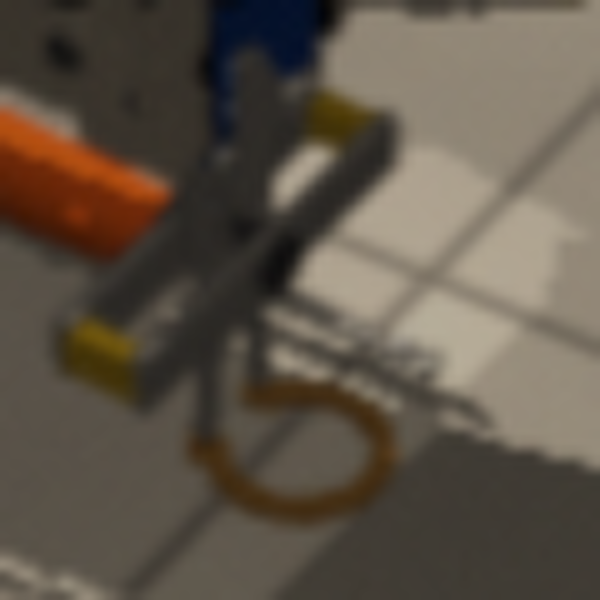

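```bash
python3 - <<'E'
from h import *
def m(p,x0,y0,k): return ((p[0]+.5)/k-.5+x0,(p[1]+.5)/k-.5+y0)
iw,Cw=load('wrist','r1wrist');is_,Cs=load('scene','r1scene')
tcp=np.load('pics/r1wrist.npy')[:3];print(tcp,R.from_quat(np.load('pics/r1wrist.npy')[3:]).as_matrix().round(4).tolist())
hsv=cv2.cvtColor(iw,cv2.COLOR_BGR2HSV).astype(int);M=((hsv[...,0]>10)&(hsv[...,0]<26)&(hsv[...,1]>130)&(hsv[...,2]>70)).astype(np.uint8)
R0=np.zeros_like(M);R0[198:246,288:346]=1;M&=R0
n,l,s,c=cv2.connectedComponentsWithStats(M);i=1+np.argmax(s[1:,4]);M=(l==i).astype(np.uint8);print(s[i])
cn=max(cv2.findContours(M,cv2.RETR_EXTERNAL,cv2.CHAIN_APPROX_NONE)[0],key=len)[:,0].astype(float)
ctr=np.array([317.3,226.5]);d=np.linalg.norm(cn-ctr,axis=1)
o=cn[(d>23)&(cn[:,1]<240)];inn=cn[(d<22)&(cn[:,1]<240)]
eo=cv2.fitEllipse(o.astype(np.float32));print('outer',eo)
if len(inn)>6:print('inner',cv2.fitEllipse(inn.astype(np.float32)))
# predicted
def ringpts(c,r,z=0): 
    t=np.linspace(0,2*np.pi,73);return np.c_[c[0]+r*np.cos(t),c[1]+r*np.sin(t),np.full(73,c[2]+z)]
g=tcp+[16.5,0,-87]
print('pred c wrist',proj(Cw,g),'scene',proj(Cs,g))
po=proj(Cw,ringpts(g,19));print('pred outer wrist bbox',po.min(0),po.max(0),'ellipse',cv2.fitEllipse(po.astype(np.float32)))
po=proj(Cs,ringpts(g,19));print('pred outer scene bbox',po.min(0),po.max(0))
uvw=eo[0];uvs=m((293,451),285,250,10)
X,e=tri([(Cw,uvw),(Cs,uvs)]);print('ring',X.round(1),'rel',(X-tcp).round(1),np.round(e,2))
print('obs scene bbox approx',m((192,380),285,250,10),m((393,522),285,250,10))
# plate +x top edge ends in wrist
for p in((40,548),(733,555),(20,603),(753,605)):print(m(p,240,140,5),end=' ')
E
```

```text
[ 621.41285431 -166.91547344  250.09150099] [[1.0, 0.0009, 0.0001], [0.0009, -1.0, 0.0], [0.0001, -0.0, -1.0]]
[292 201  51  45 771]
outer ((317.02410888671875, 226.26951599121094), (50.286869049072266, 50.3950309753418), 113.03936004638672)
inner ((317.3228759765625, 225.130615234375), (35.26277160644531, 40.528038024902344), 94.13938903808594)
pred c wrist [[316.60297367 225.20265737]] scene [[316.47598963 293.61853504]]
pred outer wrist bbox [290.62194575 199.29986409] [342.58049965 250.10971438] ellipse ((316.6014099121094, 224.7047882080078), (50.80985641479492, 51.96854019165039), 90.04578399658203)
pred outer scene bbox [306.95782293 287.12215348] [325.98607638 300.30083232]
ring [ 634.4 -168.   158.7] rel [ 12.9  -1.  -91.4] [1.86 1.86]
obs scene bbox approx (303.75, 287.55) (323.85, 301.75)
(247.6, 249.2) (386.2, 250.6) (243.6, 260.2) (390.2, 260.6)
```

The ring's wrist image matches the prediction within about 1 px. Depth and lateral offset remain uncertain by 2–3 mm, so I'll lower it to just above the stub and compare ring and stub in the same image, where parallax is small.

```bash
python3 - <<'E'
from h import *
def rep(n):
    s=bot.read_state();print(n,round(s['t'],2),s['tcp_pos'].round(1),'F',s['contact_force'].round(1),'M',s['moment'].round(2),'w %.1f'%s['width']);return s
rep('pre')
bot.line_to((622,-167.5,168),80);bot.pause(.25);rep('near')
for n in('wrist','scene'): shot(n,'n1'+n)
im,_=load('wrist','n1wrist');crop(im,240,140,400,300,5,'n1w')
im,_=load('scene','n1scene');crop(im,265,250,365,350,7,'n1s')
E
```

```text
pre 22.73 [ 621.3 -167.2  250. ] F [-0.1 -0.2 -2.7] M [-0.05  0.15  0.03] w 38.2
near 24.16 [ 622.2 -167.5  168.4] F [ 0.1  0.4 -1.9] M [-0.11  0.1   0.03] w 38.5
```

View pics/n1w.png

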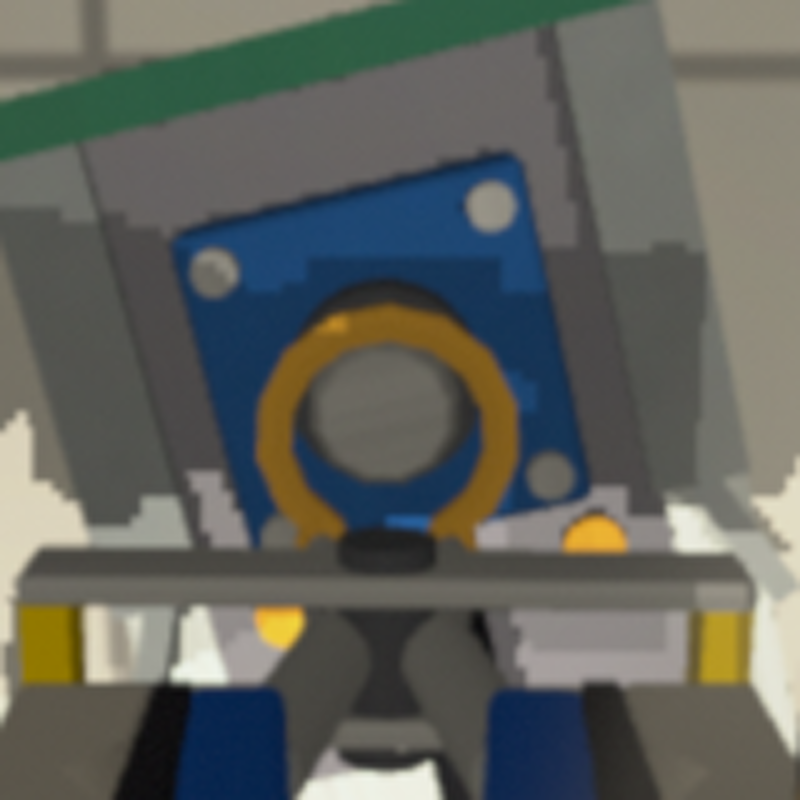

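View pics/n1s.png

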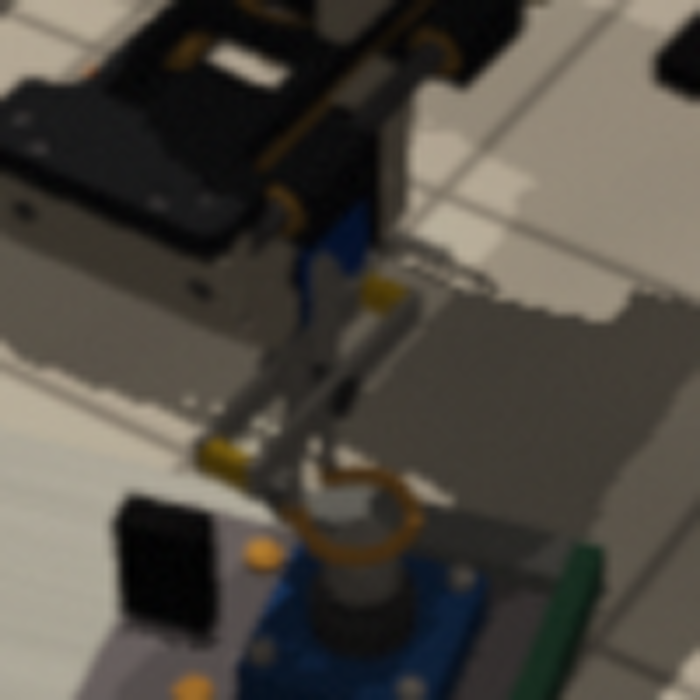

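```bash
python3 - <<'E'
from h import *
def m(p,x0,y0,k): return ((p[0]+.5)/k-.5+x0,(p[1]+.5)/k-.5+y0)
iw,Cw=load('wrist','n1wrist');_,Cs=load('scene','n1scene')
tcp=np.load('pics/n1wrist.npy')[:3]
print('tcp',tcp)
st=onz(Cw,m((387,410.5),240,140,5),67);print('stub via n1',st.round(2))
for c in((560,-167.5),):pass
def ell(c,r,z):
    t=np.linspace(0,2*np.pi,73);return proj(Cw,np.c_[c[0]+r*np.cos(t),c[1]+r*np.sin(t),np.full(73,z)])
print('stub pred flat bbox',[ ((v-[240,140]+.5)*5-.5).round(0) for v in (lambda e:(e.min(0),e.max(0)))(ell(st,10.4,67))])
for rz in(-86,-88,-90,-92):
    # top edge of ring outer at crop row 303 (upper face z+1.5), fit x
    z=tcp[2]+rz
    apex=onz(Cw,m((387.5,303),240,140,5),z+1.0);L=onz(Cw,m((256,432),240,140,5),z);Rr=onz(Cw,m((519,432),240,140,5),z)
    e=ell((apex[0]-19,(L[1]+Rr[1])/2),14,z+0)
    b=((e-[240,140]+.5)*5-.5)
    print(rz,'z',round(z,1),'ring cx',round(apex[0]-19,2),'cy',round((L[1]+Rr[1])/2,2),'diam',round(L[1]-Rr[1],2),'rel x',round(apex[0]-19-tcp[0],2),'inner bbox',b.min(0).round(),b.max(0).round())
sc=m((357,515),265,250,7)
print('scene ring',sc, 'proj ring cand', [proj(Cs,(tcp[0]+15.7,tcp[1],tcp[2]+rz)).round(1) for rz in(-86,-90)], 'stubtop',proj(Cs,(637.8,-167.5,67)).round(1))
E
```

```text
tcp [ 622.18235217 -167.46711334  168.44791565]
stub via n1 [ 638.32 -167.79   67.  ]
stub pred flat bbox [array([320., 344.]), array([454., 476.])]
-86 z 82.4 ring cx 638.38 cy -167.84 diam 38.34 rel x 16.19 inner bbox [291. 337.] [484. 524.]
-88 z 80.4 ring cx 638.08 cy -167.85 diam 38.65 rel x 15.9 inner bbox [292. 336.] [483. 523.]
-90 z 78.4 ring cx 637.79 cy -167.85 diam 38.96 rel x 15.61 inner bbox [293. 336.] [482. 521.]
-92 z 76.4 ring cx 637.5 cy -167.85 diam 39.28 rel x 15.32 inner bbox [294. 336.] [481. 519.]
scene ring (315.57142857142856, 323.1428571428571) proj ring cand [array([[317. , 321.8]]), array([[317.1, 323.2]])] stubtop [[317.1 326.9]]
```

In this view the stub at (638.3, −167.8) and the ring at (637.8–638.4, −167.85) agree within about 0.5 mm, against 2 mm clearance. I'll lower in small steps, watching forces.

```bash
python3 - <<'E'
from h import *
f0=bot.read_state()['contact_force']
m0=bot.read_state()['moment']
z=168
while z>144:
    z-=4;bot.line_to((622.1,-167.45,z),30);s=bot.read_state();f=s['contact_force']-f0
    print(round(s['t'],2),s['tcp_pos'].round(1),'F',f.round(1),'M',(s['moment']-m0).round(2),'w %.1f'%s['width'])
    if np.abs(f).max()>5:break
bot.pause(.2);s=bot.read_state();print(s['tcp_pos'].round(2),(s['contact_force']-f0).round(1))
for n in('wrist','scene'): shot(n,'n2'+n)
im,_=load('wrist','n2wrist');crop(im,240,140,400,300,5,'n2w')
im,_=load('scene','n2scene');crop(im,265,260,365,360,7,'n2s')
E
```

```text
24.54 [ 621.8 -167.4  163.6] F [-0.3  0.5 -0.2] M [-0.01  0.03  0.1 ] w 37.8
24.82 [ 621.9 -167.5  159.7] F [ 0.7 -0.1 -0.8] M [-0.08  0.01  0.04] w 38.2
25.11 [ 621.9 -167.4  155.7] F [-0.2 -0.5  0.2] M [-0.02  0.02  0.06] w 37.7
25.39 [ 621.9 -167.4  151.7] F [-0.8 -0.  -0.9] M [-0.02 -0.    0.  ] w 38.1
25.68 [ 621.9 -167.4  147.7] F [ 0.2  0.2 -0.3] M [0.03 0.06 0.09] w 38.3
25.96 [ 621.9 -167.4  143.7] F [ 0.3  0.1 -0.4] M [-0.   -0.01  0.  ] w 37.8
[ 622.18 -167.47  144.07] [-0.4 -0.4 -0.3]
```

View pics/n2w.png

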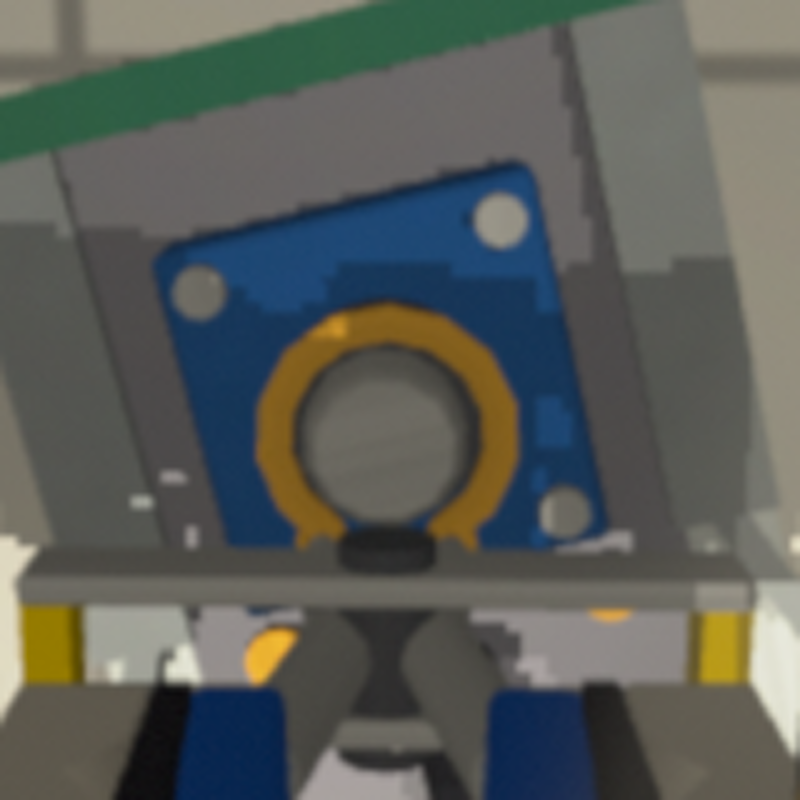

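View pics/n2s.png

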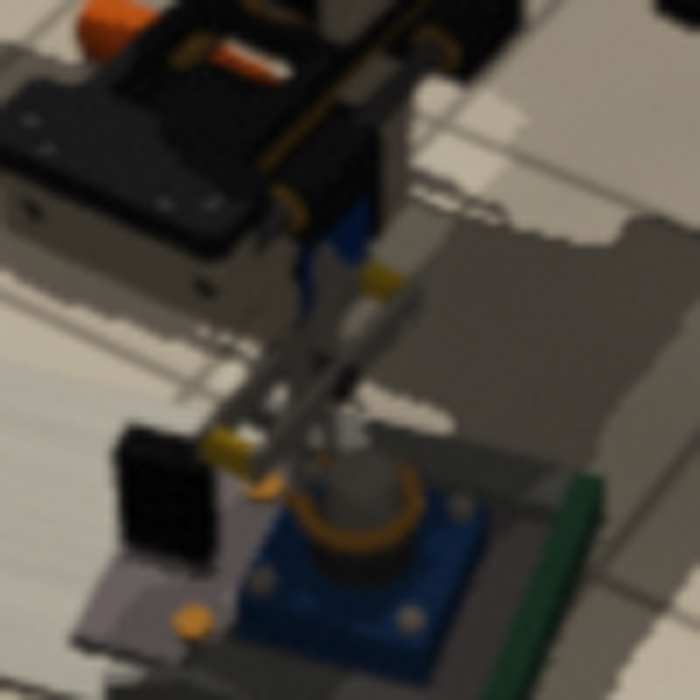

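The ring is around the stub with no contact force. I'll continue in 1 mm steps to find a light touch on the hub, then lift slightly to groove mid-height.

```bash
python3 - <<'E'
from h import *
def F(n=4):
    a=[]
    for i in range(n):
        bot.pause(.03);a.append(bot.read_state()['contact_force'])
    return np.mean(a,0)
f0=F(5)
z=144
while z>131:
    z-=2 if z>137 else .7
    bot.line_to((622.1,-167.45,z),15);f=F()-f0;s=bot.read_state()
    print(round(s['t'],2),'cmd %.1f'%z,s['tcp_pos'].round(1),'F',f.round(1),'w %.1f'%s['width'])
    if np.abs(f).max()>2.5:break
E
```

```text
26.84 cmd 142.0 [ 622.1 -167.5  142. ] F [0.1 0.3 0.3] w 37.8
27.26 cmd 140.0 [ 622.1 -167.4  140. ] F [ 0.1 -0.2  0.1] w 38.1
27.68 cmd 138.0 [ 622.1 -167.5  138. ] F [0.3 0.3 0. ] w 37.8
28.09 cmd 136.0 [ 622.2 -167.5  136.1] F [0.  0.2 0.7] w 38.3
28.48 cmd 135.3 [ 622.3 -167.6  135.9] F [-2.2  1.   7.5] w 38.1
```

Contact came at TCP z ≈ 136.0. That matches ring offset −90 from the grasp, so the ring face is on the hub at z 44. I'll raise 1.5 mm to groove mid-height and check centring.

```bash
python3 - <<'E'
from h import *
bot.line_to((622.1,-167.45,137.5),15);bot.pause(.3)
s=bot.read_state();print(round(s['t'],2),s['tcp_pos'].round(2),s['eef_rot'].round(4),s['contact_force'].round(1),s['moment'].round(2),s['width'])
for n in('wrist','scene','top'): shot(n,'n3'+n)
im,_=load('wrist','n3wrist');crop(im,240,140,400,300,5,'n3w')
im,_=load('scene','n3scene');crop(im,265,260,365,360,7,'n3s')
E
```

```text
29.07 [ 622.01 -167.47  137.26] [ 1.e+00 -0.e+00 -2.e-04 -0.e+00] [ 0.1 -0.4 -2.4] [-0.09  0.07  0.05] 37.84354657408772
```

View pics/n3w.png

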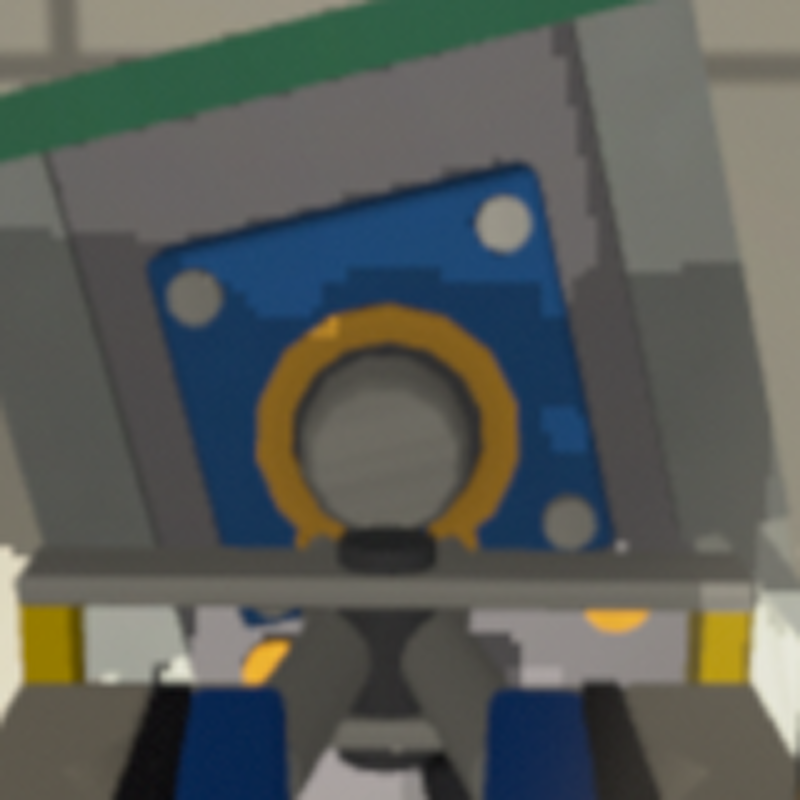

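View pics/n3s.png

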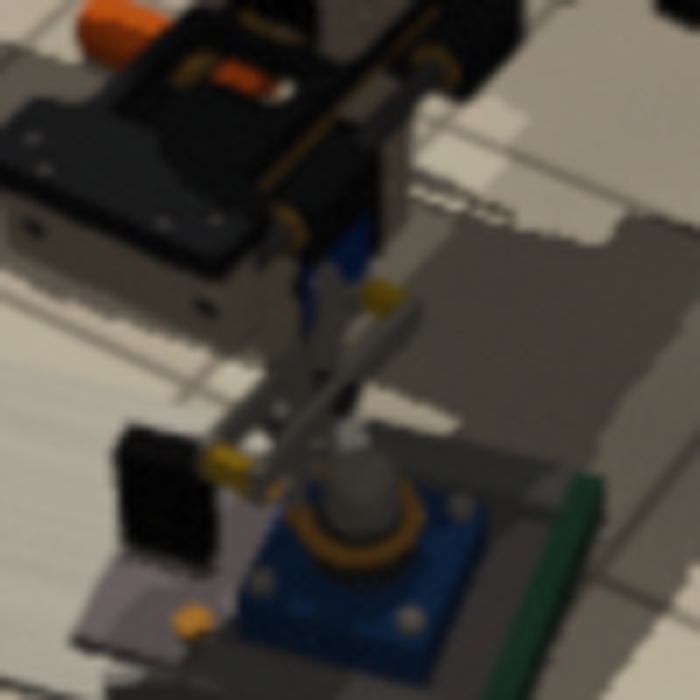

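View pics/n3scene_raw.png

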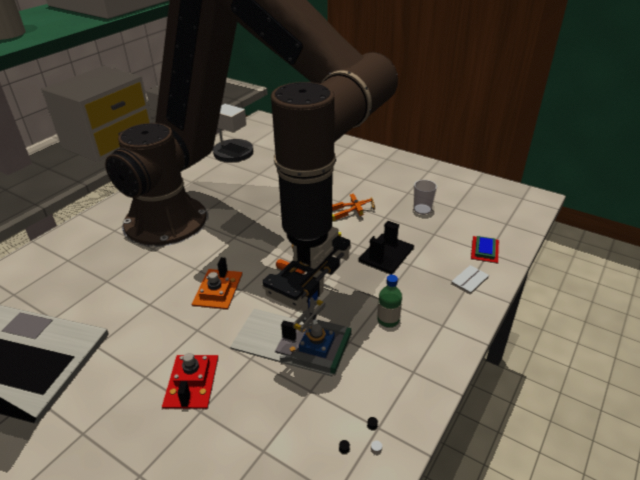

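```bash
python3 - <<'E'
from h import *
_,Cw=load('wrist','n3wrist');tcp=np.load('pics/n3wrist.npy')[:3]
def m(p,x0,y0,k): return ((p[0]+.5)/k-.5+x0,(p[1]+.5)/k-.5+y0)
# screws: far-left (194,298), far-right (504,223), near-right (570,523)
S=[onz(Cw,m(p,240,140,5),z) for z in(34.5,) for p in[(194,298),(504,223),(570,523)]]
print('block centre from diagonal',((S[0]+S[2])/2).round(2),np.linalg.norm(S[0]-S[2]))
for z in(46,47,48):
    a=onz(Cw,m((388,303.5),240,140,5),z+1.5)[0]-19; i=onz(Cw,m((388,345),240,140,5),z+1.5)[0]-14
    L=onz(Cw,m((256,432),240,140,5),z);Rr=onz(Cw,m((519,432),240,140,5),z)
    print(z,'ring cx outer/inner',round(a,2),round(i,2),'cy',round((L[1]+Rr[1])/2,2),'dia',round(L[1]-Rr[1],1))
for cx in(637.2,637.8,638.4):
    print(cx,'stub far edges rows',[((proj(Cw,(cx+r,-167.8,z))[0]-[240,140]+.5)*5-.5).round(0) for r,z in((12,64),(10.4,67),(16.5,44),(-10.4,67))])
E
```

```text
block centre from diagonal [ 637.45 -167.52   34.5 ] 68.3818800194864
46 ring cx outer/inner 637.34 636.26 cy -167.85 dia 39.2
47 ring cx outer/inner 637.49 636.43 cy -167.85 dia 39.0
48 ring cx outer/inner 637.64 636.6 cy -167.85 dia 38.8
637.2 stub far edges rows [array([387., 373.]), array([387., 389.]), array([387., 318.]), array([387., 536.])]
637.8 stub far edges rows [array([387., 369.]), array([387., 384.]), array([387., 314.]), array([387., 532.])]
638.4 stub far edges rows [array([387., 364.]), array([387., 380.]), array([387., 310.]), array([387., 528.])]
```

```bash
python3 - <<'E'
from h import *
iw,Cw=load('wrist','n3wrist')
print([(r,iw[r,315:320].mean(0).round().astype(int).tolist()) for r in range(198,248)])
print([(c,iw[224:228,c].mean(0).round().astype(int).tolist()) for c in list(range(288,304))+list(range(330,347))])
E
```

```text
[(198, [89, 55, 23]), (199, [87, 55, 28]), (200, [70, 61, 60]), (201, [43, 82, 106]), (202, [30, 95, 130]), (203, [29, 97, 134]), (204, [29, 97, 133]), (205, [30, 95, 131]), (206, [28, 94, 130]), (207, [31, 91, 125]), (208, [40, 73, 96]), (209, [47, 54, 60]), (210, [49, 49, 51]), (211, [60, 64, 66]), (212, [69, 74, 76]), (213, [71, 76, 78]), (214, [70, 77, 79]), (215, [73, 79, 81]), (216, [76, 83, 85]), (217, [81, 88, 89]), (218, [88, 97, 98]), (219, [94, 102, 104]), (220, [95, 103, 106]), (221, [95, 103, 106]), (222, [96, 104, 107]), (223, [97, 105, 107]), (224, [98, 106, 109]), (225, [98, 106, 109]), (226, [97, 106, 109]), (227, [98, 106, 109]), (228, [98, 106, 109]), (229, [96, 105, 107]), (230, [95, 103, 106]), (231, [95, 103, 106]), (232, [96, 104, 107]), (233, [96, 104, 107]), (234, [94, 102, 104]), (235, [93, 100, 103]), (236, [92, 100, 102]), (237, [93, 101, 103]), (238, [94, 102, 104]), (239, [94, 102, 104]), (240, [95, 103, 105]), (241, [94, 102, 105]), (242, [93, 101, 103]), (243, [93, 101, 104]), (244, [84, 92, 93]), (245, [60, 65, 65]), (246, [37, 38, 38]), (247, [33, 34, 33])]
[(288, [88, 54, 22]), (289, [88, 54, 22]), (290, [86, 57, 35]), (291, [66, 76, 87]), (292, [41, 92, 122]), (293, [30, 96, 132]), (294, [29, 96, 132]), (295, [29, 94, 130]), (296, [29, 94, 129]), (297, [30, 92, 126]), (298, [38, 72, 94]), (299, [47, 54, 60]), (300, [62, 67, 67]), (301, [74, 80, 82]), (302, [80, 88, 89]), (303, [86, 93, 96]), (330, [79, 86, 88]), (331, [71, 77, 78]), (332, [65, 70, 72]), (333, [56, 60, 61]), (334, [50, 50, 52]), (335, [46, 51, 56]), (336, [37, 73, 97]), (337, [30, 89, 122]), (338, [28, 92, 127]), (339, [28, 93, 128]), (340, [28, 95, 131]), (341, [28, 96, 132]), (342, [36, 94, 128]), (343, [66, 76, 90]), (344, [83, 57, 40]), (345, [85, 53, 23]), (346, [85, 52, 22])]
```

```bash
python3 - <<'E'
from h import *
_,Cw=load('wrist','n3wrist')
print('stub from wall bottom edge (z51,r12):',[round(onz(Cw,(317,r),51)[0]-12,2) for r in(210.3,210.7,211.1)])
print('ring from inner top edge (z48.5,r14):',[round(onz(Cw,(317,r),48.6)[0]-14,2) for r in(207.9,208.3)], 'r13.5',round(onz(Cw,(317,208.3),48.6)[0]-13.5,2))
print('ring outer, bottom z45.6/top 48.6',[round(onz(Cw,(317,200.4),z)[0]-19,2) for z in(45.6,48.6)])
# polygonal facets: outer apex radius may be cos-reduced
E
```

```text
stub from wall bottom edge (z51,r12): [np.float64(637.62), np.float64(637.33), np.float64(637.04)]
ring from inner top edge (z48.5,r14): [np.float64(636.96), np.float64(636.67)] r13.5 637.17
ring outer, bottom z45.6/top 48.6 [np.float64(636.99), np.float64(637.43)]
```

On the low-parallax edges the stub is at x ≈ 637.3 and the ring at about 636.9, so I nudge +0.3 mm, verify and hand in.

```bash
python3 - <<'E'
from h import *
bot.line_to((622.4,-167.45,137.5),10);bot.pause(.4)
s=bot.read_state();print(round(s['t'],2),s['tcp_pos'].round(2),s['contact_force'].round(1),s['moment'].round(2),s['width'],s['qvel'].round(4))
im,_=shot('wrist','f1');crop(im,240,140,400,300,5,'f1w')
bot.close_job()
E
```

```text
29.88 [ 622.39 -167.47  137.52] [ 0.6 -0.9 -3.2] [-0.06  0.1  -0.  ] 38.08967314362863 [-0.0006  0.0011  0.0007  0.0011 -0.0006 -0.0008]
the job is handed in; nothing more can be done
```

View pics/f1w.png

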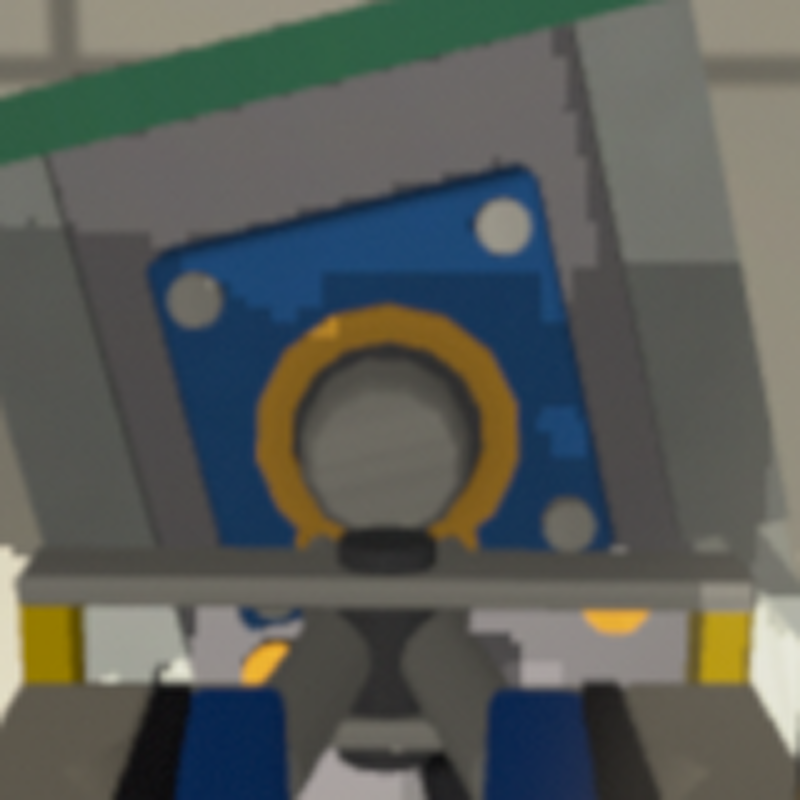

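The job is handed in at about 30 s of the 58 s allowed, with the arm still holding the pliers squeezed and the spread ring at the groove.

**What I did**
- **Tray:** I slid it in by its handle until it stopped moving under a push of about 29 N against the green stop.
- **Pliers:** I took them out of the stand squeezed to the handle stop. The jaw width was 38.0 mm when I gripped them and 38.1 mm at the end.
- **Ring:** I lowered it over the stub until it lightly touched the hub (about 7.5 N), then raised it 1.5 mm. By that touch its middle is at about z 47, and the groove middle is at 47.5.

**Last checks**
- **Centring:** the last wrist picture shows the ring round the stub. Before the last nudge, image edges put the two centres within about 0.5 mm, where the clearance is 2 mm; I then moved the ring 0.3 mm closer.
- **Upright and still:** the tool points straight down. The only load is roughly the pliers' own weight (3.2 N), with side forces under 1 N.
- **Bystanders:** the bottle and the beaker look unmoved in the last scene picture. The screwdriver is mostly hidden there, but the arm passed well above it.

**What disagreed**
- One early estimate of the stub top's height was 60 mm against 67 mm. I put it down to a biased edge pick in an unsettled view and did not use it.
- The scene camera placed the ring about 2–3 mm away from where the wrist camera did, roughly its calibration error, so I relied on the wrist view and the touch.
- The pliers sit about 3 mm lower in the grip than planned (offset −90 instead of −87 mm), and I allowed for that.

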